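Third hand: hold a short rail against a sprung stile for screwing

TASK

Slide the loose flat wooden rail across the saw table, without lifting it, until it lies flat in front of the sprung stop, square to the upright wooden stile, midway between its two pencil lines and not yet pushing it; then, keeping hold of the rail, push its end straight into the stile until the spring is about half compressed (pointer near the long middle line, about 10 N on the stile) and hold that push steadily for at least 4 seconds so that a colleague could drive the screws. Never push the stile to the end of its travel, leave the other things where they are, and finish while still holding the rail pressed: do not let go.

Things in the scene. Friction and masses are not known exactly. Their poses are not given: they have to be found in the camera images.
- rail: the part: flat plain wooden offcut 120 x 38 mm, 19 mm thick, about 0.1 kg, loose, flat on the table left or right of the space in front of the stop (a squarer, thicker block lies on the other side). Origin: centre of its underside; y axis along its length (ends at y = +-60 mm), x across its width, z up. Either end may meet the stile. Grip it across its width from above
- sprung_stop: fixed fixture: aluminium block (100 mm wide, 40 high) on a 150 mm wide steel foot, carrying a spring-loaded wooden stile on two rods; nothing higher than 43 mm. Origin: on the table, mid-width, 35 mm behind the front face of the resting stile. x axis: the way the rail must be pushed (roughly away from the robot), y left, z up. Place and yaw (up to 0.25 rad) vary
- stile_face (a point): middle of the front face of the upright wooden stile, 9.5 mm above the table; moves with the stile. The stile is 130 mm wide, 19 mm thick, its underside 2 mm and its top 40 mm above the table. Two pencil lines on its top and face, 21 mm to each side of this point, mark where the rail belongs. Axes as sprung_stop
- stile (a joint): how far the stile is pushed in along the stop's +x, m: 0 at rest, 0.024 at its hard end. Spring 700 N/m, preload 1.4 N: 0.012 (pointer on the long middle line) is 9.8 N; short lines at 0.006 and 0.018. A wrist force reading also contains the rubbing of a held rail on the table, which can be half of it: trust the travel, or keep the rail from being pressed down
- square_block: bystander: plain wooden block 50 x 50 x 32 mm high, origin at the centre of its underside
- tape_roll: bystander: roll of masking tape lying flat, 110 mm across, 24 mm high, origin at the centre of its underside
- driver: bystander: screwdriver, 228 mm long, 26 mm thick, lying to the right of the work, roughly along the robot's forward direction; origin under its middle

How it is judged:
On the way, in this order (a step that is already met when the one before it is completed fails the run):
1. the rail lies flat in front of the stile, square to it and between the pencil lines, not yet pushing it (y of rail in the frame of sprung_stop between -0.01 and 0.01 m and angle between the y axis of rail and the x axis of sprung_stop, either way round below 0.12 rad and height (world z) of rail below 0.006 m and angle between rail's own z axis and vertical below 0.1 rad and x of rail in the frame of sprung_stop between -0.16 and -0.085 m and value of joint stile below 0.003 m), for 0.1 s.
2. the rail is held, pressed into the stile within the force band, for 3 s without a break (y of rail in the frame of sprung_stop between -0.008 and 0.008 m and angle between the y axis of rail and the x axis of sprung_stop, either way round below 0.1 rad and height (world z) of rail below 0.006 m and angle between rail's own z axis and vertical below 0.1 rad and contact force between rail and sprung_stop between 4.5 and 16 N and value of joint stile between 0.005 and 0.02 m and contact force between the fingers and rail above 1 N), for 3 s.
At the end, for the whole second after the job is handed in: The fingers hold the rail, flat on the table, its end pressed on the stile with 4.5 to 16 N and the stile pushed in 5 to 20 mm; the rail's middle is within 8 mm of the stop's centre line and square within 0.1 rad, at rest; bystanders within 20 mm of where they were (all of step 2 and linear speed of rail below 0.01 m/s and distance of each of square_block, tape_roll, driver from where it was at the start of the episode below 0.02 m); the arm keeps its last pose, push and grip.
It fails at once if the rail is lifted more than 10 mm off the table (height (world z) of rail above 0.01 m).
It fails at once if the stile is pushed to the end of its travel (value of joint stile above 0.0232 m).
It fails at once if the square block is moved more than 20 mm (distance of square_block from where it was at the start of the episode above 0.02 m).
It fails at once if the tape roll is moved more than 20 mm (distance of tape_roll from where it was at the start of the episode above 0.02 m).
It fails at once if the driver is moved more than 20 mm (distance of driver from where it was at the start of the episode above 0.02 m).
It also fails if it takes over 58 s, if anything falls off the work surface, if the arm or the gripper's body presses on something with over 40 N, if the wrist force passes 120 N, or if a joint passes its speed limit or range.

ROBOT

A 7-joint arm with a two-finger parallel gripper is mounted at the origin on a cart in front of the work surface, level with it; the furniture and walls round the work are solid. World frame = base frame: x ahead of the robot, y to its left, z up, the work surface at z = 0. Lengths are in m, angles in rad, forces in N, time in s.
With the tool pointing down it reaches from about 0.425 to 0.95 m from the base axis. Payload 4.7 kg.
Tool frame: the origin (TCP) lies between the finger pads; the fingertips stand 25 mm ahead of it and the grasp point (between the pads) lies 6 mm ahead of it; x points along the fingers, z is the direction in which the jaws open and shut, and the axes are right-handed (so a half turn about x gives the same grasp; the last joint's range is limited). The gripper opens to 85 mm and grips with 20 to 120 N. Pads are 22 mm wide; open, the fingers measure 114 mm over their backs; the gripper's body (76 mm by 85 mm) begins 54 mm behind the grasp point. The pads swing forward as they close: fully open they stand 13 mm farther back than shut.
Start: joints at [-1.133, 0.469, -0.049, 1.532, 0.024, 1.141, -0.082], TCP at [0.304, 0.603, 0.256] pointing down, gripper open.
Joint ranges: [-2.59, 2.59], [-0.33, 1.99], [-1.39, 1.29], [0.1, 2.45], [-1.04, 4.18], [0.21, 1.99], [-2.66, 2.66]. Speed limits (rad/s): [2.57, 2.57, 3.14, 3.14, 3.14, 3.14, 3.14].

INTERFACE

Orientations are given as a 3x3 rotation matrix whose columns are the frame's x, y, z axes.
In Python, from rig import * gives the robot as it stands. Calls block until the motion is done:
- movep(position, orientation): joint-space move of the TCP to a pose.
- move_l(position, attitude=None, feed=0.15, until_force=None): straight line of the TCP; attitude=None keeps the orientation; feed is the mean speed in m/s. With until_force (N) it stops when the force on the tool has changed by that much, and returns True; else False.
- move_joints(angles): joint-space move.
- command_gripper(opening, newtons=None): finger opening in m; newtons is the grip in N (None keeps the last); returns when the fingers have stopped.
- sleep(seconds).
- inverse_kinematics(position, orientation): joint angles nearest the present ones, or None.
- sense(): the state.
- camera(name): name is "scene" or "side" or "wrist"; returns (picture, depth): 400x640x3 uint8, red, green, blue; 400x640 float32, m along the optical axis (not along the pixel's ray), 0 where there is no reading.
- camera_params(name): a dict with "K" (3x3 intrinsics, pixels), "position" and "rotation" of the camera in the world; the wrist camera has in their place "tool_from_camera" (4x4, takes a point from camera to tool coordinates, whose origin is the TCP and whose axes are the tool frame's). Camera axes: x right, y down, z forward; pixel columns grow to the right and rows downward; lengths in m; the calibration is good to about 2 mm. A picture is of the moment at which its call begins: read the wrist's pose just before it. camera_params takes no time and is no camera call.
A pose or a line that the arm cannot do raises Unreachable and nothing moves.
- finish_job(): hands the job in, once; it reports no verdict.
The state is a dict: "time_s": time; "joint_pos": joint angles; "qd": joint speeds; "joint_efforts": joint torques, N m; "position": TCP position; "tcp_rot": TCP orientation; "wrist_force": force on the tool from outside, world axes, zero at the start; "ft_torque": the same for the moment, N m; "finger_gap": finger opening in m.
Only numpy, scipy, OpenCV 4.12 (cv2) and the standard library are available. Lean on these libraries where they do the work, as an engineer would, in place of code of your own. Each camera call takes 0.05 s, during which the arm holds its last target. There are 200 camera calls.

## Working session

There is one attempt and no reset: what is moved stays moved. The work goes in short steps, each a Python script; the robot and the scene stay as the last script left them, time stands still between calls to the robot, and variables do not carry over. Pictures are saved under pics/ and viewed, about 8 in all and at most 12, crops included, and the job is handed in when it is done.

```bash
mkdir -p pics; ls; python3 - <<'E'
from rig import *
import cv2,numpy as np
for n in ("scene","side"):
    im,d=camera(n); np.savez(f"{n}.npz",im=im,d=d); cv2.imwrite(f"pics/{n}0.png",im[:,:,::-1])
    p=camera_params(n); print(n,p)
print(camera_params("wrist"))
s=sense(); print(s["time_s"],s["position"],s["tcp_rot"],s["finger_gap"])
E
```

```text
pics
scene {'K': array([[458.59406981,   0.        , 315.967284  ],
       [  0.        , 458.59406981, 201.02182376],
       [  0.        ,   0.        ,   1.        ]]), 'position': array([-0.12425504, -0.74965652,  0.56920699]), 'rotation': array([[ 0.79056138, -0.27142973,  0.54894317],
       [-0.61238099, -0.35258843,  0.70758104],
       [ 0.00149248, -0.8955486 , -0.44496121]])}
side {'K': array([[378.17155619,   0.        , 316.7705356 ],
       [  0.        , 378.17155619, 198.08292866],
       [  0.        ,   0.        ,   1.        ]]), 'position': array([ 0.40214721, -0.63362793,  0.60777117]), 'rotation': array([[ 0.98604696, -0.09464066,  0.13694719],
       [-0.16620356, -0.60600023,  0.77790752],
       [ 0.00936835, -0.78981445, -0.6132743 ]])}
{'K': array([[296.66597565,   0.        , 322.61930657],
       [  0.        , 296.66597565, 197.988     ],
       [  0.        ,   0.        ,   1.        ]]), 'tool_from_camera': array([[ 4.47051136e-04, -3.20709147e-01,  9.47177620e-01,
        -1.16468274e-01],
       [-8.64991110e-05, -9.47177723e-01, -3.20709141e-01,
         8.31831176e-02],
       [ 9.99999896e-01,  6.14433640e-05, -4.51177933e-04,
         4.76318237e-04],
       [ 0.00000000e+00,  0.00000000e+00,  0.00000000e+00,
         1.00000000e+00]])}
0.1 [0.3035499  0.60236604 0.25537068] [[-7.32428749e-04 -8.93030588e-01  4.49995370e-01]
 [-1.58326776e-03  4.49995962e-01  8.93029186e-01]
 [-9.99998478e-01 -5.83829129e-05 -1.74349652e-03]] 0.08525592330592985
```

View pics/scene0.png

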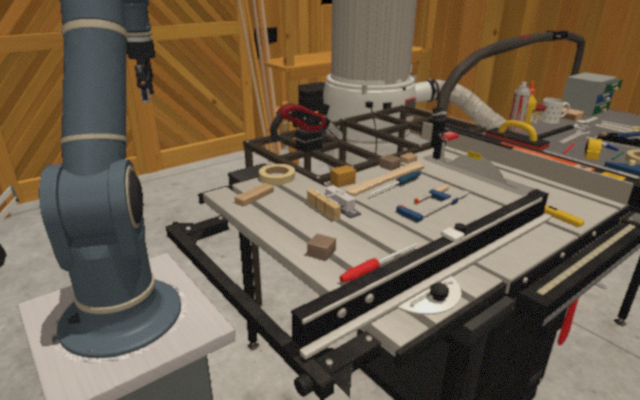

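View pics/side0.png

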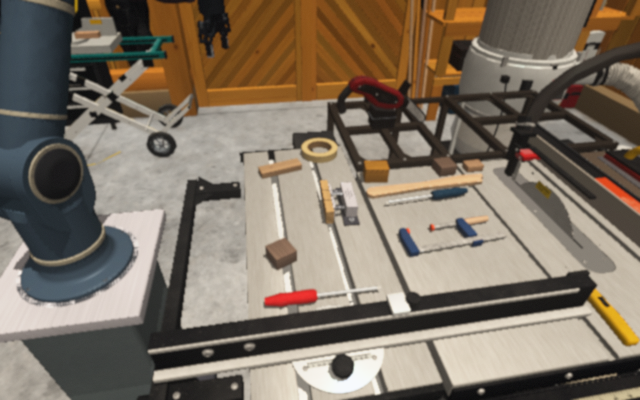

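The side view shows the rail at (280,168), the stile at (327,200) with the stop behind it at (345,203), the block at (281,253), the tape at (320,149) and the driver at (290,297). Next I'll work out rough positions and get wrist-camera views.

```bash
cat > h.py <<'E'
import numpy as np, cv2
from rig import *
def down(yaw):  # tool x down; jaw (z) axis at world angle yaw
    z=np.array([np.cos(yaw),np.sin(yaw),0]); x=np.array([0,0,-1.])
    return np.column_stack([x,np.cross(z,x),z])
def cloud(im,d,p,s=None):
    K=p["K"]; v,u=np.mgrid[:400,:640]
    c=np.stack([(u-K[0,2])/K[0,0]*d,(v-K[1,2])/K[1,1]*d,d],-1)
    if s is None: return c@p["rotation"].T+p["position"]
    T=p["tool_from_camera"]; t=c@T[:3,:3].T+T[:3,3]
    return t@np.array(s["tcp_rot"]).T+np.array(s["position"])
def wristshot(name):
    s=sense(); im,d=camera("wrist"); P=cloud(im,d,camera_params("wrist"),s)
    np.savez(name+".npz",im=im,d=d,P=P); cv2.imwrite(f"pics/{name}.png",im[:,:,::-1]); return im,d,P
E
python3 - <<'E'
from h import *
a=np.load("side.npz"); P=cloud(a["im"],a["d"],camera_params("side"))
for n,(u,v) in dict(rail=(280,168),stile=(327,200),stop=(347,203),block=(281,253),tape=(309,150),table=(300,220),drv=(290,297),rail_l=(263,172),rail_r=(297,164)).items(): print(n,P[v,u].round(3))
for yaw in (np.pi/2,-np.pi/2):
  for pos in ([0.55,0,0.33],[0.55,0.12,0.30]):
    q=inverse_kinematics(pos,down(yaw)); print(yaw,pos,None if q is None else np.round(q,2))
E
```

```text
rail [0.454 0.268 0.017]
stile [0.553 0.077 0.039]
stop [0.598 0.059 0.038]
block [ 0.426 -0.076  0.032]
tape [ 0.555  0.387 -0.002]
table [ 0.483  0.059 -0.001]
drv [ 0.432 -0.184  0.023]
rail_l [0.406 0.255 0.018]
rail_r [0.504 0.282 0.017]
1.5707963267948966 [0.55, 0, 0.33] [-0.34  0.2   0.32  1.75 -0.07  1.2   1.56]
1.5707963267948966 [0.55, 0.12, 0.3] [-0.4   0.25  0.13  1.76 -0.04  1.14  1.32]
-1.5707963267948966 [0.55, 0, 0.33] [-0.67  0.24  0.73  1.77 -0.17  1.2  -1.47]
-1.5707963267948966 [0.55, 0.12, 0.3] [-0.8   0.28  0.64  1.78 -0.18  1.15 -1.68]
```

```bash
python3 - <<'E'
from h import *
movep([0.47,0.15,0.27],down(np.pi/2)); sleep(0.3)
im,d,P=wristshot("w1")
s=sense(); print(s["time_s"],s["position"],np.round(s["joint_pos"],2))
E
```

```text
2.2083 [0.4699859  0.15033189 0.26989836] [-0.49  0.16  0.1   1.94 -0.02  1.04  1.2 ]
```

View pics/w1.png

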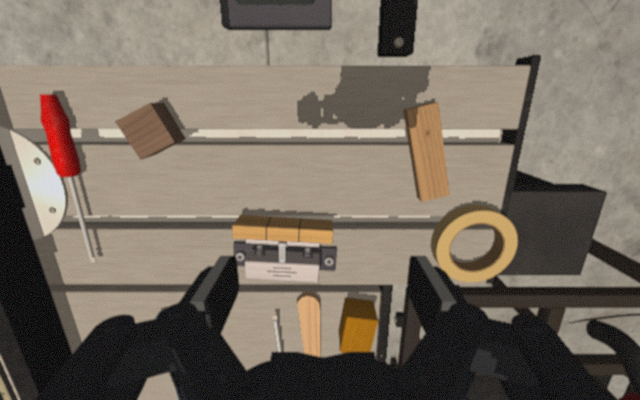

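Wrist view: rail at (427,152), stile top and face around (283,230) with pencil lines near columns 268 and 300, block (150,130), tape (477,244), driver (65,150). Now I'll fit the shapes from the point cloud.

```bash
cat >> h.py <<'E'
def rect(pts):
    (c,sz,a)=cv2.minAreaRect((pts*1000).astype(np.float32)); b=cv2.boxPoints((c,sz,a))
    e=[b[1]-b[0],b[2]-b[1]]; l=max(e,key=np.linalg.norm)
    return np.array(c)/1000,sorted(sz),(np.arctan2(l[1],l[0])+np.pi/2)%np.pi-np.pi/2
def measure(im,P,rr,sr):
    # rr, sr = (u0,u1,v0,v1) windows of rail and stile
    out=[]
    for w,z0,z1 in ((rr,.012,.025),(sr,.034,.045)):
        m=np.zeros(P.shape[:2],bool); m[w[2]:w[3],w[0]:w[1]]=1
        m&=(P[...,2]>z0)&(P[...,2]<z1)
        hsv=cv2.cvtColor(im,cv2.COLOR_RGB2HSV)
        m&=(hsv[...,1]>70)
        m=cv2.morphologyEx(m.astype(np.uint8),cv2.MORPH_OPEN,np.ones((3,3)))>0
        p=P[m]; out.append((rect(p[:,:2]),p[:,2].mean(),m.sum()))
    return out
E
python3 - <<'E'
from h import *
a=np.load("w1.npz"); im,P=a["im"],a["P"]
for o in measure(im,P,(395,460,90,210),(225,342,205,250)): print(o)
t=P[150:200,200:380,2]; print("table z",np.median(t))
print("tape",[P[v,u].round(3) for u,v in((436,240),(477,208),(514,240),(477,278))],"rail ends",P[105,424].round(3),P[196,434].round(3))
print("front edge of table",P[68,300].round(3), "driver",P[170,65].round(3), "block",P[125,145].round(3))
cr=cv2.resize(im[200:290,215:350],None,fx=5,fy=5,interpolation=cv2.INTER_CUBIC); cv2.imwrite("pics/crop1.png",cr[:,:,::-1])
E
```

```text
((array([0.45339874, 0.28358511]), [38.776878356933594, 119.95851135253906], np.float32(0.2469157)), np.float64(0.017466727005241656), np.int64(2978))
((array([0.55425177, 0.09892093]), [21.542818069458008, 129.63682556152344], np.float32(1.511335)), np.float64(0.03844720457160396), np.int64(1484))
table z -0.0012864070901779379
tape [array([0.573, 0.307, 0.017]), array([0.526, 0.357, 0.016]), array([0.57 , 0.411, 0.023]), array([0.63 , 0.371, 0.022])] rail ends [0.395 0.271 0.017] [0.509 0.297 0.017]
front edge of table [ 0.353  0.124 -0.002] driver [ 0.473 -0.173  0.022] block [ 0.417 -0.056  0.031]
```

View pics/crop1.png

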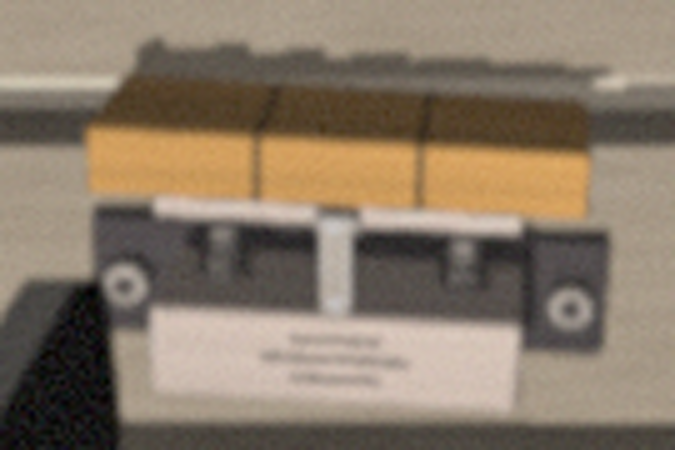

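```bash
python3 - <<'E'
from h import *
a=np.load("w1.npz"); im,P=a["im"],a["P"]
def at(u,v): return P[v-1:v+2,u-1:u+2].reshape(-1,3).mean(0).round(4)
print("pencil",at(266,234),at(299,235),"ends back-left/right",at(234,230),at(331,234))
rc,ry=np.array([.4534,.2836]),.247
sy=-.06
for yaw,pos in ((ry-np.pi/2,[*rc,.12]),(ry-np.pi/2,[*rc,.029]),(sy-np.pi/2,[.458,.104,.029]),(sy-np.pi/2,[.5,.102,.029])):
    q=inverse_kinematics(pos,down(yaw)); print(None if q is None else np.round(q,2))
E
```

```text
pencil [0.5536 0.0781 0.0391] [0.5551 0.1206 0.0388] ends back-left/right [0.5483 0.0371 0.0384] [0.5354 0.1605 0.0772]
[-0.99  0.43  0.45  2.02 -0.27  0.75 -1.7 ]
[-0.97  0.59  0.44  2.06 -0.45  0.58 -1.54]
[-0.99  0.68  0.91  2.23 -0.92  0.67 -1.04]
[-0.95  0.73  0.91  2.14 -0.91  0.73 -1.05]
```

```bash
python3 - <<'E'
from h import *
R=down(.247-np.pi/2)
command_gripper(0.06,60)
movep([.4534,.2836,.12],R)
f0=sense()["wrist_force"]
print(move_l([.4534,.2836,.029],feed=.08,until_force=4), sense()["position"])
command_gripper(0.0,50); sleep(.2)
s=sense(); print(s["time_s"],s["position"],s["finger_gap"],np.round(f0,2),np.round(s["wrist_force"],2),np.round(s["joint_pos"],2))
wristshot("w2")
E
```

```text
False [0.45377079 0.28381876 0.02948892]
6.85 [0.45380849 0.28390563 0.02970983] 0.03671789709308503 [0.28 0.15 0.68] [-0.32  0.39  6.23] [-0.92  0.58  0.36  2.06 -0.37  0.56 -1.61]
```

View pics/w2.png

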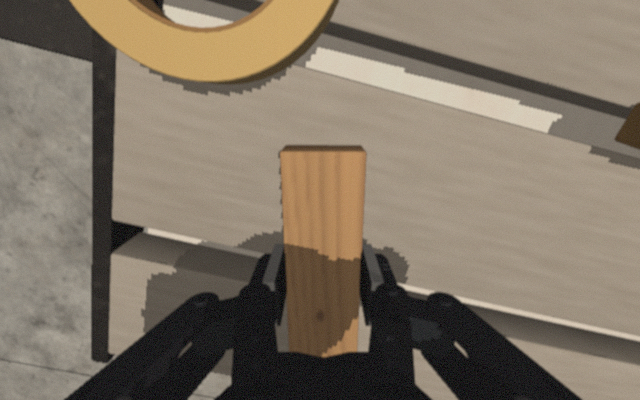

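The rail is gripped and straight in the jaws: its front end is at (323,148), and the fingers are on both sides at about (270,285) and (375,285). The rail is being pressed down with about 5.5 N, so I'll ease that off, measure where the end sits, and slide it.

```bash
cat >> h.py <<'E'
def railtool(im,d,s):
    """rail top visible part, in tool frame -> end position (tool y), centre z, tilt"""
    pass
E
python3 - <<'E'
from h import *
a=np.load("w2.npz"); P=a["P"]
def fit(P):
    q=P[148:235,275:372].reshape(-1,3); return q[(q[:,2]>.013)&(q[:,2]<.026)]
s=sense(); R=np.array(s["tcp_rot"]); p0=np.array(s["position"])
q=(fit(P)-p0)@R; print("end tool y",np.percentile(q[:,1],[0.5,2,98,99.5]).round(4),"z",np.percentile(q[:,2],[1,99]).round(4),"h",fit(P)[:,2].mean())
z=.029
for k in range(6):
    if sense()["wrist_force"][2]<2.5: break
    z+=.0003; move_l([.4534,.2836,z],feed=.02); sleep(.15); s=sense(); print(round(z,4),s["position"][2].round(5),np.round(s["wrist_force"],2))
x,y=.4534,.2836
sy=-.06
for t in np.linspace(0,1,3)[1:]:
    move_l([x+t*(.455-x),y+t*(.1048-y),z],down(.247+t*(sy-.247)-np.pi/2),feed=.06)
    s=sense(); print(s["position"],np.round(s["wrist_force"],2),np.round(s["joint_pos"],2))
sleep(.2); wristshot("w3"); print(sense()["time_s"])
E
```

```text
end tool y [0.0206 0.0213 0.0604 0.0607] z [-0.0193  0.0177] h 0.017720307625268057
0.0293 0.02972 [-0.16  0.12  6.02]
0.0296 0.02973 [0.12 0.41 4.45]
0.0299 0.02975 [ 0.22  0.26 -0.1 ]
[0.45420639 0.19464041 0.02987225] [ 0.14 -0.3  -0.34] [-0.8   0.54  0.39  2.15 -0.41  0.52 -1.58]
[0.45501887 0.10523971 0.02988081] [-0.21  0.24 -0.15] [-0.65  0.51  0.42  2.22 -0.44  0.49 -1.52]
11.6333
```

View pics/w3.png

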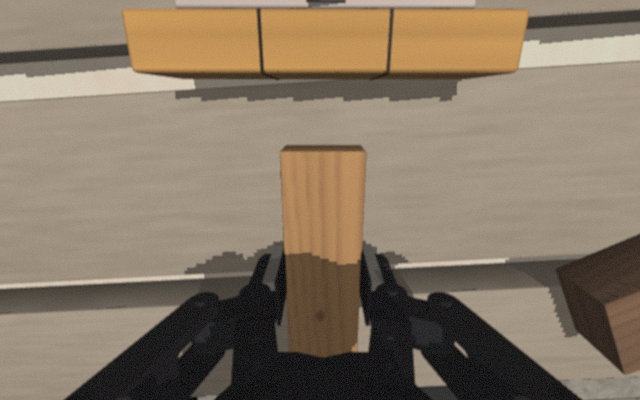

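The stile spans columns 125–527 in rows 10–77. Its pencil lines are at columns 261 and 390 (middle 325.5) and the rail's end is centred on column 323, so it looks nearly square. I'll measure this in the tool frame.

```bash
python3 - <<'E'
from h import *
a=np.load("w3.npz"); P=a["P"]; im=a["im"]
s=sense(); R=np.array(s["tcp_rot"]); p0=np.array(s["position"])
T=(P-p0)@R
m=np.zeros((400,640),bool); m[12:72,120:532]=1; m&=(P[...,2]>.034)&(P[...,2]<.044)
# front edge of top: last stile-top row per column
us=np.arange(150,500,4); e=np.array([T[np.where(m[:,u])[0].max(),u] for u in us])
k=np.polyfit(e[:,2],e[:,1],1); print("front edge tool: slope",k, "z",P[m][:,2].mean())
g=cv2.cvtColor(im,cv2.COLOR_RGB2GRAY)[30:55].mean(0)
pu=[int(r[0]+np.argmin(g[r[0]:r[1]])) for r in((250,272),(380,400))]
print(pu,[T[40,u].round(4) for u in pu]); print("ends",[T[40,us_].round(4) for us_ in (np.where(m[40])[0].min(),np.where(m[40])[0].max())])
q=T[150:235,275:372].reshape(-1,3); h=P[150:235,275:372,2].ravel(); q=q[(h>.013)&(h<.026)]
mid=[]
for y0 in np.arange(.022,.058,.004):
    w=q[(q[:,1]>y0)&(q[:,1]<y0+.004)]; mid.append((y0,(w[:,2].min()+w[:,2].max())/2))
mid=np.array(mid); print("rail axis slope,mid",np.polyfit(mid[:,0],mid[:,1],1)); print("rail end y",np.percentile(q[:,1],99.5), "toolyaw",np.arctan2(R[1,1],R[0,1]))
E
```

```text
front edge tool: slope [-0.00029889  0.09047102] z 0.038785375101597096
[260, 389] [array([-0.0095,  0.0996, -0.0209]), array([-0.0102,  0.0995,  0.0205])]
ends [array([-0.0072,  0.1   , -0.0651]), array([-0.0078,  0.0999,  0.065 ])]
rail axis slope,mid [ 0.0015007  -0.00078038]
rail end y 0.06037925467595372 toolyaw -0.05962491529209705
```

It is square to within 1 mrad and off-centre by less than 1 mm. The gap is about 30 mm. Approach, find contact, then push about 12 mm.

```bash
python3 - <<'E'
from h import *
s=sense(); R=down(-.06-np.pi/2); d=R[:,1]; st=np.array([.455,.1048,.0299])
act=lambda: (np.array(sense()["position"])-np.array(s["position"]))@d
fx=lambda: np.round([*(np.array(sense()["wrist_force"])@R)],2)
move_l(st+.024*d,feed=.05); sleep(.15); print("pre",act().round(4),fx())
for g in np.arange(.026,.0401,.002):
    move_l(st+g*d,feed=.02); sleep(.1); print(round(g,3),act().round(4),fx())
    if fx()[1]<-8.5: break
wristshot("w4"); print(sense()["time_s"],sense()["position"])
E
```

```text
pre 0.0236 [ 1.24 -0.16 -0.23]
0.026 0.026 [-0.15 -0.28 -0.33]
0.028 0.028 [-0.42 -0.69 -0.63]
0.03 0.0299 [ 1.52 -0.77  0.75]
0.032 0.0315 [ 0.68 -2.83  0.35]
0.034 0.0334 [-1.28 -4.6   0.97]
0.036 0.0352 [-0.8  -4.92  0.05]
0.038 0.0363 [-4.68 -7.5   0.28]
0.04 0.0374 [-7.71 -9.49 -0.86]
15.2667 [0.49227506 0.10251    0.02971467]
```

View pics/w4.png

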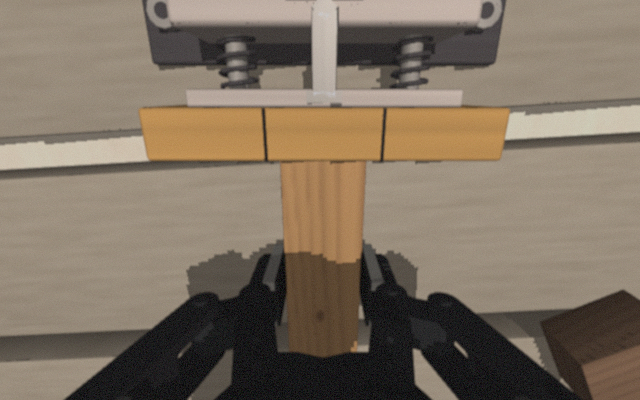

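The stile has moved: its lines are at columns 265 and 384 (middle 324.5) and the rail is centred at 323, touching it. Travel is about 7.4 mm by TCP, and some downward pressing is building up. I'll ease that and continue to about 12 mm.

```bash
cat >> h.py <<'E'
def front(P,r0,r1,u0,u1):
    m=np.zeros((400,640),bool); m[r0:r1,u0:u1]=1; m&=(P[...,2]>.034)&(P[...,2]<.044)
    R=down(-.06-np.pi/2)
    return np.median([ (P[np.where(m[:,u])[0].max(),u])@R[:,1] for u in range(u0,u1,4) if m[:,u].any()])
E
python3 - <<'E'
from h import *
R=down(-.06-np.pi/2); d=R[:,1]; st=np.array([.455,.1048,.0299]); s0=np.array([.45501887,.10523971,.02988])
act=lambda: (np.array(sense()["position"])-s0)@d
fx=lambda: np.round([*(np.array(sense()["wrist_force"])@R)],2)
f0=front(np.load("w3.npz")["P"],12,110,180,480); print("stile moved (cam) at w4",front(np.load("w4.npz")["P"],95,175,180,270)-f0)
g=.040; z=.0299
for k in range(12):
    if fx()[0]<-3: z+=.0003
    elif act()<.0415: g+=min(.0015,max(.0005,.042-act()))
    else: break
    p=st+g*d; p[2]=z
    move_l(p,feed=.02); sleep(.15); print(round(g,4),round(z,4),act().round(4),fx(),sense()["position"][2].round(4))
im,dd,P=wristshot("w5"); print("stile moved (cam)",front(P,95,200,180,270)-f0,sense()["time_s"])
E
```

```text
stile moved (cam) at w4 0.007978287688404473
0.04 0.0302 0.0378 [-2.13 -7.44 -0.44] 0.0297
0.0415 0.0302 0.0387 [-3.93 -9.07  0.29] 0.0297
0.0415 0.0305 0.0389 [-2.43 -7.56  0.23] 0.0298
0.043 0.0305 0.0401 [-0.9  -8.09 -0.68] 0.0298
0.0445 0.0305 0.0411 [-2.21 -9.23  0.08] 0.0297
0.0454 0.0305 0.0414 [ -5.96 -10.54   0.12] 0.0297
0.0454 0.0308 0.0417 [ -2.8  -10.39   0.49] 0.0298
stile moved (cam) 0.01183543454588587 18.1167
```

View pics/w5.png

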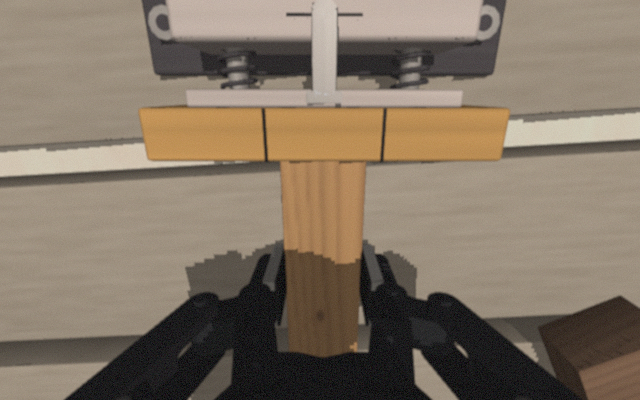

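Both measures agree on travel: 11.7 mm by TCP and 11.8 mm by camera. The rail is centred and square against the stile. Now hold for 5 s, check, and hand in.

```bash
python3 - <<'E'
from h import *
R=down(-.06-np.pi/2); f0=front(np.load("w3.npz")["P"],12,110,180,480)
for k in range(5):
    sleep(1.05); s=sense(); print(s["time_s"],s["position"].round(4) if hasattr(s["position"],"round") else s["position"],np.round(np.array(s["wrist_force"])@R,2),s["finger_gap"])
im,d,P=wristshot("w6"); t=front(P,95,200,180,270)-f0
r=P[170:240,290:358,2]; print("travel",t,"rail top z by row",np.median(r,1)[[0,20,40,60]])
T=(P-np.array(s["position"]))@np.array(s["tcp_rot"]); print("pencil mid",(T[135,265,2]+T[135,384,2])/2)
if .008<t<.016: finish_job(); print("handed in")
E
```

```text
19.1667 [0.4966 0.1023 0.0298] [-1.86 -9.67 -1.15] 0.03658533553752254
20.2167 [0.4966 0.1023 0.0298] [-1.09 -8.99 -0.25] 0.03737306735099337
21.2667 [0.4966 0.1022 0.0298] [-1.73 -9.67 -0.37] 0.036552835063132026
22.3167 [0.4966 0.1022 0.0298] [-2.23 -9.17 -0.17] 0.036536519120342295
23.3667 [0.4966 0.1022 0.0298] [-1.9  -9.34 -0.25] 0.03682467949942341
travel 0.011860157861357634 rail top z by row [0.0179179  0.01776278 0.01781065 0.01792055]
pencil mid 1.99964626619413e-06
the job is handed in; nothing more can be done
handed in
```

I slid the rail flat across the table to the stop and pushed it straight into the stile. I held it there for over 5 s, then handed the job in at about 23 s with the gripper still holding. The rig gives no verdict.

- **Before the push:** the rail was square to the stile within about 2 mrad. It was less than 1 mm off the middle of the pencil lines, with a gap of about 30 mm.
- **During the hold:** the stile was pushed in 11.9 mm by camera, and 11.7 mm by arm position just before the hold. The wrist force along the push was steady at 9.0–9.7 N. The rail was still flat, with its top at a constant height. The fingers stayed closed on it, and the pencil lines were still centred on the gripper.
- **Disagreement:** while gripping and pushing, the fingers at times pressed the rail down by 6–8 N, so some of the wrist reading then was table friction. I eased that to about 2 N before the hold and went by the stile travel instead.
- **Not checked:** I did not re-measure the square block, tape roll or driver at the end. The arm's path stayed clear of them and there was no sign of contact.

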